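# Index the bagging cradle's end stop and load a counted tray stack

## Task

Set up the bagging cradle for the pulp trays: pull the black spring plunger of the sliding end stop up out of its parking slot, run the stop towards the blue end fence past the first hole, and let the pin snap fully home in the second hole, the one for trays, which you have to feel for. Then lay the single counted stack of trays from the left of the cradle flat on the bed, down between the channels, between fence and stop, let go, and leave the bowls, cups and marker round about where they are.

Things in the scene. Friction and masses are not known exactly. Their poses are not given: they have to be found in the camera images.
- cradle: Bagging cradle fixed to the worktop: aluminium bed 92 mm wide (its x), 335 mm long (its y, from -175 to +160 mm). Origin: under the middle of the bed, on the worktop; z up. White runners carry the trays at z = 15 mm; channel sides from x = +-39 to +-46 mm rise to z = 24 mm (78 mm clear between them). Blue end fence at +y: inner face y = +145 mm, top z = 64 mm.
- hole_line (a point): Fixed to the cradle, at the NOMINAL centre of the second (tray) hole of the steel index strip, on its top (z = 13 mm). From the stop towards the fence the strip has a 44 mm parking slot, then three 13 mm holes 55 mm apart, 8 mm deep. The strip is clamped in slots: all its holes really lie up to 10 mm either way along y from nominal, and the carriage hides the one below it.
- end_stop (a joint): Travel of the end stop towards the fence (cradle +y), 0 to 0.2 m. Pin axis at cradle x = 0, y = -0.127 + this. Starts parked at 0 to 0.010; nominal holes at 0.053 (first), 0.108 (second, trays), 0.163 (third), all shifted alike by up to 0.010. Drag about 2 N with the plunger pulled, 3 to 6 N with the pin riding on the strip; with the pin in a hole it stands fast but for 1.5 mm of play.
- plunger (a joint): Lift of the spring plunger, m: 0 = pin fully home in a hole, about 0.0075 = pin tip riding on the strip, 0.014 = limit. The 10 mm pin clears the strip above 0.008. The spring pulls it down with about 9 N at 0, 14 N at the top; let go, it snaps down. While gripped it cannot drop; with the fingers opened a little round the knob, one can still push the stop along and the pin drops by itself.
- knob (a point): Middle of the plunger's black ribbed knob, on the pin axis: 30 mm diameter, straight from 12 mm below to 10 mm above this point, its top 16 mm above it. 72 mm above the worktop with the pin home; rises with the plunger. With the pin home the carriage's flat top, 50 mm square, lies 25 mm below it; a 25 mm wide collar reaches up to 16 mm below it. Axes as the cradle's.
- stop_face (a point): Middle of the end stop's face towards the fence: blue plate 74 mm wide, top 47 mm above the worktop, 28 mm ahead of the pin axis along the cradle's +y. Trays go between this face and the fence, 125 to 147 mm apart with the stop in the tray hole. Axes as the cradle's.
- tray_stack: Counted stack of pinkish-brown moulded pulp trays, one solid piece, lying alone to the left of the cradle: 69 mm (its x) by 121 mm (its y) by 53 mm high, about 0.2 to 0.4 kg; grip it across its x, where it is firm over 66 mm. Origin: centre of its underside, z up. Either end may face the fence.
- bowl_nest: Bystander: nest of white moulded bowls, 68 mm across, 54 mm high, behind on the left; origin under its middle.
- small_bowl_nest: Bystander: nest of white bowls, 67 mm across, 41 mm high, near the front edge on the right; origin under its middle.
- cup_nest: Bystander: nest of oval milky cups, 64 x 80 mm, 46 mm high, behind on the right; origin under its middle.
- blue_marker: Bystander: white felt marker with a blue cap, 136 mm long (its y), 16 mm thick, lying behind on the left; origin at its underside.

How it is judged:
By the outcome, as a careful person would: the job done as asked, in the order asked, and still so for the second after the job is handed in, with the robot touching nothing.
It also fails if it takes over 54 s, if anything falls off the work surface, if the arm or the gripper's body presses on something with over 40 N, if the wrist force passes 120 N, or if a joint passes its speed limit or range.

## Robot

A 7-joint arm with a two-finger parallel gripper is mounted at the origin on a cart in front of the work surface, level with it; the furniture and walls round the work are solid. World frame = base frame: x ahead of the robot, y to its left, z up, the work surface at z = 0. Lengths are in mm, angles in rad, forces in N, time in s.
With the tool pointing down it reaches from about 400 to 875 mm from the base axis. Payload 4.4 kg.
Tool frame: the origin (TCP) lies between the finger pads; the fingertips stand 22 mm ahead of it and the grasp point (between the pads) lies 3 mm ahead of it; y points along the fingers, x is the direction in which the jaws open and shut, and the axes are right-handed (so a half turn about y gives the same grasp; the last joint's range is limited). The gripper opens to 85 mm and grips with 20 to 120 N. Pads are 22 mm wide; open, the fingers measure 114 mm over their backs; the gripper's body (76 mm by 85 mm) begins 54 mm behind the grasp point. The pads swing forward as they close: fully open they stand 13 mm farther back than shut.
Start: joints at [-1.31, 0.628, 0.038, 1.517, -0.027, 0.996, -0.02], TCP at [208.636, 615.62, 253.313] pointing down, gripper open.
Joint ranges: [-3.06, 3.06], [-0.37, 2.12], [-1.25, 1.32], [0.18, 2.47], [-1.1, 4.24], [0.23, 1.98], [-2.94, 2.94]. Speed limits (rad/s): [2.57, 2.57, 3.14, 3.14, 3.14, 3.14, 3.14].

## Interface

Orientations are given as a 3x3 rotation matrix whose columns are the frame's x, y, z axes.
In Python, from plant import sense, capture, camera_model, hand_in gives the robot as it stands. The module is installed in compiled form; this text tells all that it offers.
- The arm moves only by the tool carry_out, never from a script. Its arguments are lists of equal length, an entry for each row: "linear": the shift along the tool's x, y, z in m, a list of three; "yaw": the turn about the tool's y in rad; "grip": the gripper command: -1 is shut, 1 is fully open, values between are in proportion. A call has 1 to 8 rows; each row is the pose to reach, as a shift and turn from the pose commanded when the call began, along the tool's axes at that moment; what a row does not reach only later rows make up. A row lasts 1/10 s, in which the tool goes at most 50 mm and 8.59 degrees, less where a joint would pass 70% of its speed; a pose out of reach is approached as far as the arm can. A call with a gripper value outside its range is refused whole. The fingers move at their own pace and stop on an object; the grip force is fixed at half the most. Time passes only in rows, so rows that repeat a pose let the fingers close. It gives the time, the measured TCP pose, the force and the opening at its end, in the units of the state.
- sense(): the state, without advancing time (a new reading comes with each control period).
- capture(name): name is "scene" or "top" or "wrist"; returns (picture, depth): 384x512x3 uint8, red, green, blue; 384x512 float32, mm along the optical axis (not along the pixel's ray), 0 where there is no reading.
- camera_model(name): a dict with "vertical_fov" (degrees; the focal length in pixels is half the picture's height over the tangent of half this angle, whatever the lens; pixels are square), "cx", "cy" (the principal point, pixels), "k1" (the pictures are not rectified: a ray, as slopes to the right and down, at radius r is drawn at 1 + k1 r^2 times it, then the intrinsics apply), "pose" (4x4, takes a point from camera to world coordinates); the wrist camera has in their place "mount" (4x4, takes a point from camera to tool coordinates, whose origin is the TCP and whose axes are the tool frame's). Camera axes: x right, y up, looking along -z (the intrinsics and any distortion apply to the point x, -y, -z); pixel columns grow to the right and rows downward; lengths in mm; the calibration is good to about 2 mm. A picture is of the moment at which its call begins: read the wrist's pose just before it. camera_model takes no time and is no camera call.
- hand_in(): hands the job in, once; it reports no verdict.
The state is a dict: "time_s": time; "joints": joint angles; "dq": joint speeds; "joint_torque": joint torques, N m; "eef_pos": TCP position; "ee_rot": TCP orientation; "force": force on the tool from outside, world axes, zero at the start; "wrist_torque": the same for the moment, N m; "grip_width": finger opening in mm.
Only numpy, scipy, OpenCV 4.12 (cv2) and the standard library are available. Lean on these libraries where they do the work, as an engineer would, in place of code of your own. Each camera call takes 0.05 s, during which the arm holds its last target. There are 200 camera calls.

## Working session

There is one attempt and no reset: what is moved stays moved. The work goes in short steps, Python scripts to look and compute and a tool call to move; the robot and the scene stay as the last step left them, time stands still between calls to the robot, and variables do not carry over. Pictures are saved under pics/ and viewed, about 8 in all and at most 12, crops included, and the job is handed in when it is done.

Besides the shell and the picture viewer there is one more tool, called after "Call:" by a JSON object that holds its "method" and its "body", one argument or row to a line. carry_out: Moves the arm, as the interface text tells. Its arguments: {"type":"object","properties":{"linear":{"type":"array","items":{"type":"array","items":{"type":"number"}}},"yaw":{"type":"array","items":{"type":"number"}},"grip":{"type":"array","items":{"type":"number"}}},"required":["linear","yaw","grip"]}

```bash
mkdir -p pics; cat > h.py <<'E'
import numpy as np, cv2
from plant import sense, capture, camera_model, hand_in
def K(m):
    f=192/np.tan(np.radians(m['vertical_fov'])/2); return f
def pose(name,s=None):
    m=camera_model(name)
    if 'pose' in m: return m,np.array(m['pose'])
    s=s or sense(); T=np.eye(4); T[:3,:3]=s['ee_rot']; T[:3,3]=s['eef_pos']
    return m,T@np.array(m['mount'])
def rays(name,uv,s=None):
    m,T=pose(name,s); f=K(m); uv=np.atleast_2d(np.float64(uv))
    A=np.array([[f,0,m['cx']],[0,f,m['cy']],[0,0,1]])
    p=cv2.undistortPoints(uv[:,None],A,np.array([m['k1'],0,0,0.]))[:,0]
    d=np.c_[p[:,0],-p[:,1],-np.ones(len(p))]
    return T[:3,3],d@T[:3,:3].T
def onz(name,uv,z,s=None):
    o,d=rays(name,uv,s); return o+d*((z-o[2])/d[:,2])[:,None]
def cloud(name,depth,s=None):
    v,u=np.mgrid[:384,:512]; o,d=rays(name,np.c_[u.ravel(),v.ravel()],s)
    return (o+d*depth.reshape(-1,1)).reshape(384,512,3)
E
python3 - <<'E'
from h import *
s=sense(); print(s)
for n in('scene','top','wrist'):
    s=sense();p,d=capture(n); np.savez(n+'0.npz',p=p,d=d); cv2.imwrite(f'pics/{n}0.png',p[...,::-1])
    m=camera_model(n); print(n,m)
a=cv2.imread('pics/scene0.png');b=cv2.imread('pics/top0.png')
cv2.imwrite('pics/both.png',cv2.resize(np.vstack([a,b]),None,fx=.78,fy=.78))
E
```

```text
{'time_s': 0.0, 'joints': array([-1.3097852 ,  0.62934519,  0.03842362,  1.51837961, -0.02697811,
        0.99632897, -0.02001239]), 'dq': array([-0.00041233, -0.00060926,  0.00056996,  0.00122436, -0.00095325,
        0.0017273 , -0.00066986]), 'joint_torque': array([-1.07521406e-03, -5.63411915e+01,  1.22673512e+00, -1.93443561e+01,
        1.13329102e-02,  1.05344082e-02,  1.18767183e-07]), 'eef_pos': array([208.44171747, 615.0387216 , 252.38563598]), 'ee_rot': array([[ 3.21010651e-01, -5.91890284e-04, -9.47075399e-01],
       [ 9.47073590e-01, -1.85125281e-03,  3.21011195e-01],
       [-1.94327941e-03, -9.99998111e-01, -3.37082152e-05]]), 'force': array([0.25648073, 0.54480544, 0.14437191]), 'wrist_torque': array([-0.04629536, -0.0159178 ,  0.0306147 ]), 'grip_width': 85.47648232380854}
scene {'vertical_fov': 56.73372977014974, 'cx': 253.20519643896097, 'cy': 192.86652215189798, 'k1': -0.07454311433021323, 'pose': array([[ 6.31876947e-01,  4.34046141e-01, -6.42133531e-01,
        -3.08710940e+02],
       [-7.75049936e-01,  3.59617040e-01, -5.19589435e-01,
        -6.76165897e+02]
[... 413 characters left out ...]
.02383549e-03, -1.66309809e-03,
         4.59523434e-01],
       [-2.30351002e-03,  7.14294394e-02,  9.97442995e-01,
         1.11906255e+03],
       [ 0.00000000e+00,  0.00000000e+00,  0.00000000e+00,
         1.00000000e+00]])}
wrist {'vertical_fov': 71.11141884213254, 'cx': 253.58538764720709, 'cy': 192.7379119045747, 'k1': 0.01830433779367215, 'mount': array([[ 9.99999731e-01, -3.77277907e-04, -6.29724419e-04,
         6.36265780e-02],
       [-4.95266974e-04,  2.86446039e-01, -9.58096249e-01,
        -1.20056192e+02],
       [ 5.41850613e-04,  9.58096302e-01,  2.86445775e-01,
         7.36172068e+01],
       [ 0.00000000e+00,  0.00000000e+00,  0.00000000e+00,
         1.00000000e+00]])}
```

View pics/top0.png

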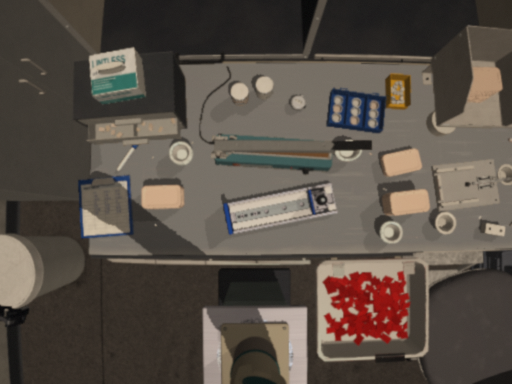

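View pics/scene0.png

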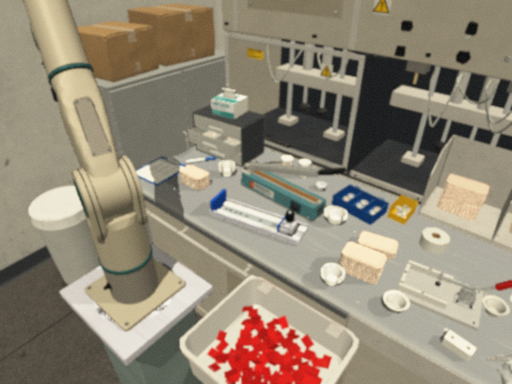

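The top view shows the cradle from (228,218), the blue fence, to (322,200), the stop with its black knob. The tray stack stands alone at (162,197), with the bowl nest at (180,152) and the marker at (128,157).

```bash
python3 - <<'E'
from h import *
z=np.load('top0.npz');p=z['p'];d=z['d'];C=cloud('top',d);h=cv2.cvtColor(p,cv2.COLOR_RGB2HSV)
def stats(n,m,box):
    u0,u1,v0,v1=box;q=C[v0:v1,u0:u1][m[v0:v1,u0:u1]]
    if len(q)==0: print(n,'none');return
    zt=np.percentile(q[:,2],90)
    t=q[q[:,2]>zt-8]
    r=cv2.minAreaRect(np.float32(t[:,:2]))
    print(n,len(q),'ztop',zt.round(1),'rect',np.round(r[0],1),np.round(r[1],1),round(r[2],1),'mean',t.mean(0).round(1))
Z=C[...,2]
stats('tray',(Z>25),(135,190,178,216))
stats('bowl',(Z>25),(165,196,138,168))
stats('blue fence',(h[...,0]>100)&(h[...,0]<130)&(h[...,1]>120)&(Z>20),(218,245,195,238))
stats('cradle',(Z>8),(215,345,175,240))
stats('knob',(Z>65),(300,345,175,225))
stats('carriage',(Z>38)&(Z<56),(300,345,175,225))
stats('film',(Z>20),(208,335,130,172))
b=(h[...,0]>100)&(h[...,0]<130)&(h[...,1]>120)
stats('plate',b&(Z>30),(295,325,175,225))
# cradle axis via channel
q=C[178:240,220:345].reshape(-1,3);q=q[(q[:,2]>10)&(q[:,2]<40)]
print(cv2.minAreaRect(np.float32(q[:,:2])),len(q))
cr=p[120:245,100:350];cv2.imwrite('pics/crop1.png',cv2.resize(cr[...,::-1],None,fx=3.2,fy=3.2,interpolation=cv2.INTER_CUBIC))
E
```

```text
tray 949 ztop 54.1 rect [475.7 165.7] [340.2  74.9] 84.0 mean [486.9 271.5  62.2]
bowl 397 ztop 54.8 rect [527.5 139.8] [345.1  65.4] 41.8 mean [616.3 215.   73.5]
blue fence 123 ztop 65.9 rect [411.7  58.6] [93.9 71.1] 61.7 mean [420.2  73.7  72.2]
cradle 3241 ztop 48.0 rect [446.8 -69.4] [ 90.  305.3] 10.0 mean [452.5 -98.5 131.9]
knob 101 ztop 89.8 rect [ 455.2 -104.1] [ 29.6 218.1] 10.6 mean [ 468.2 -181.1  169.6]
carriage 215 ztop 49.2 rect [ 471.7 -194.2] [69.9 50.3] 11.5 mean [ 470.  -188.    46.7]
film 3598 ztop 163.7 rect [547.6 -83.7] [ 95.6 289.2] 38.2 mean [ 601.5 -159.3  200.6]
plate 48 ztop 49.0 rect [ 467.2 -171.4] [68.9  4.8] 9.1 mean [ 468. -171.   46.]
((451.6361083984375, -87.12327575683594), (91.95702362060547, 318.4986267089844), 10.64845085144043) 2686
```

View pics/crop1.png

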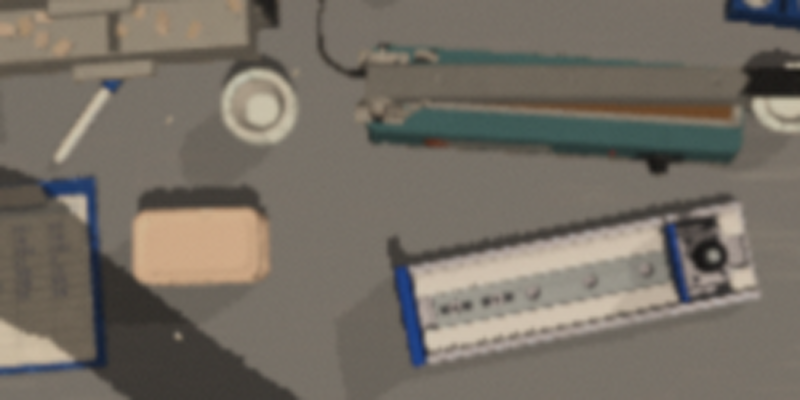

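The crop shows the strip holes at crop pixels (533,293), (590,280) and (647,270), the knob at (708,255) and the trays at (200,245). The depth has outliers at the edges. I'll fly over and look from the wrist camera.

Call:
{"method": "carry_out", "body": {
  "linear": [
    [-0.25, -0.05, -0.34],
    [-0.25, -0.05, -0.34],
    [-0.25, -0.05, -0.34],
    [-0.25, -0.05, -0.34],
    [-0.25, -0.05, -0.34],
    [-0.25, -0.05, -0.34],
    [-0.25, -0.05, -0.34],
    [-0.25, -0.05, -0.34]
  ],
  "yaw": [-0.51, -0.51, -0.51, -0.51, -0.51, -0.51, -0.51, -0.51],
  "grip": [1, 1, 1, 1, 1, 1, 1, 1]
}}

```text
time_s: 0.95
eef_pos: [436.9, 288.1, 300.6]
ee_rot: [[-0.182, -0.0, -0.983], [0.983, 0.0, -0.182], [0.0, -1.0, 0.0]]
force: [0.5, 1.2, 0.4]
grip_width: 85.3
```

Call:
{"method": "carry_out", "body": {
  "linear": [
    [-0.05, 0, 0.006],
    [-0.1, 0, 0.012],
    [-0.15, 0, 0.018],
    [-0.2, 0, 0.024],
    [-0.227, 0, 0.027],
    [-0.227, 0, 0.027],
    [-0.227, 0, 0.027]
  ],
  "yaw": [0, 0, 0, 0, 0, 0, 0],
  "grip": [1, 1, 1, 1, 0.2, -0.05, -0.05]
}}

```text
time_s: 1.65
eef_pos: [451.0, 61.7, 300.4]
ee_rot: [[-0.181, -0.0, -0.984], [0.984, 0.0, -0.181], [0.0, -1.0, -0.0]]
force: [-0.2, -0.1, -0.2]
grip_width: 43.6
```

```bash
python3 - <<'E'
from h import *
s=sense();p,d=capture('wrist');np.savez('w1.npz',p=p,d=d,pos=s['eef_pos'],rot=s['ee_rot']);print(s['eef_pos'],s['grip_width'],s['force'])
cv2.imwrite('pics/w1.png',cv2.resize(p[...,::-1],(780,585),interpolation=cv2.INTER_CUBIC))
C=cloud('wrist',d,s)
Z=C[...,2]
for zz in range(0,200,10): pass
print('table',np.median(Z[(Z>-15)&(Z<15)]))
E
```

```text
[450.95529354  61.71523305 300.36614559] 43.623238605251856 [-0.1608954 -0.1437211 -0.2204881]
table -0.2878154949951863
```

View pics/w1.png

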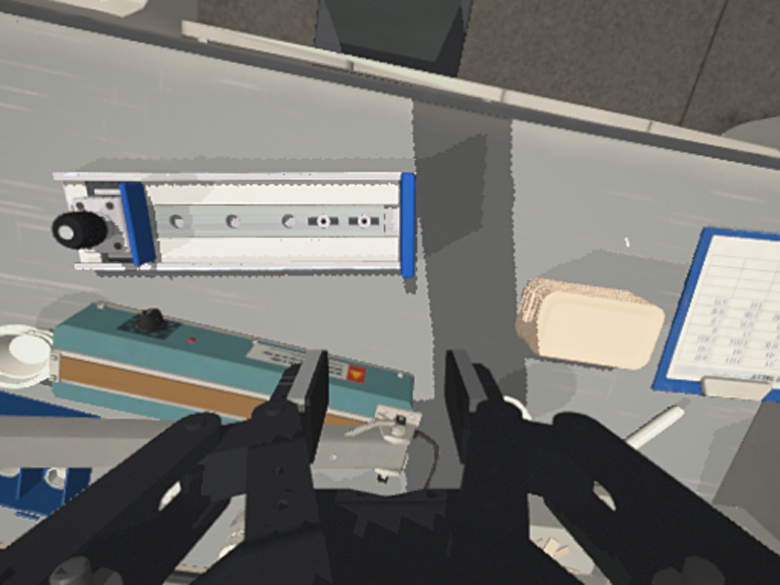

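The wrist view (scaled 1.52) shows the cradle, with holes at (178,221), (233,221) and (289,220), the knob top at (68,233) and the fence at (408,225). The tray top is centred near (602,330).

```bash
python3 - <<'E'
from h import *
z=np.load('w1.npz');p=z['p'];d=z['d'];s=dict(eef_pos=z['pos'],ee_rot=z['rot']);k=512/780
h=cv2.cvtColor(p,cv2.COLOR_RGB2HSV);C=cloud('wrist',d,s)
b=((h[...,0]>100)&(h[...,0]<130)&(h[...,1]>130)).astype(np.uint8)
H=onz('wrist',np.array([[178,221],[233,221],[289,220]])*k,13,s);print('holes',H.round(1),np.diff(H[:,:2],axis=0).round(1))
v=H[0]-H[2];print('hole line angle',np.degrees(np.arctan2(v[0],-v[1])).round(2))
def big(m,box):
    q=np.zeros_like(m);u0,u1,v0,v1=(np.array(box)*k).astype(int);q[v0:v1,u0:u1]=m[v0:v1,u0:u1]
    n,l,st,_=cv2.connectedComponentsWithStats(q);i=1+np.argmax(st[1:,4]);yy,xx=np.nonzero(l==i);return np.c_[xx,yy]
def rect(n,uv,zz):
    q=onz('wrist',uv,zz,s);r=cv2.minAreaRect(np.float32(q[:,:2]));print(n,np.round(r[0],1),np.round(r[1],1),round(r[2],2))
rect('fence z64',big(b,(395,425,160,290)),64)
uv=big(b,(110,160,170,275));rect('plate z47',uv,47)
# tray via depth
def top(n,box,lo,hi):
    u0,u1,v0,v1=(np.array(box)*k).astype(int);q=C[v0:v1,u0:u1].reshape(-1,3);q=q[(q[:,2]>lo)&(q[:,2]<hi)]
    r=cv2.minAreaRect(np.float32(q[:,:2]));print(n,len(q),np.median(q,0).round(1),np.round(r[0],1),np.round(r[1],1),round(r[2],2))
top('tray',(500,680,260,390),46,60)
top('fence d',(390,430,160,290),56,70)
top('knob',(40,110,200,260),82,94)
top('carr',(80,130,190,270),44,51)
top('channels',(50,420,160,280),19,30)
top('film',(50,420,295,420),40,400)
y,x=[int(330*k),int(602*k)];print('tray col',h[y,x])
m=(((h[...,0]<20)&(h[...,1]>40)&(h[...,2]>120))*255).astype(np.uint8)
E
```

```text
holes [[ 462.3 -143.4   13. ]
 [ 452.4  -90.7   13. ]
 [ 441.4  -36.8   13. ]] [[ -9.9  52.8]
 [-11.   53.9]]
hole line angle 11.08
fence z64 [419.9  75.3] [89.  11.7] 11.02
plate z47 [ 465.  -162.7] [72.1 20.8] 10.51
tray 3475 [485.6 273.6  51.1] [486.7 273.6] [ 67.8 119.7] 0.04
fence d 646 [416.4  74.7  63.1] [420.   75.5] [89.4 12. ] 10.92
knob 437 [ 471.2 -192.9   86.5] [ 471.5 -194. ] [26.7 26.7] 58.23
carr 818 [ 463.3 -184.7   46.6] [ 467.6 -191.9] [61.5 43.5] 2.74
channels 2655 [ 441.3 -121.5   23.3] [450.3 -80.7] [ 91.7 333.5] 10.55
film 10714 [ 592.2 -100.8   61.6] [551.8 -70.3] [178.1 357.4] 11.15
tray col [ 19  47 239]
```

Call:
{"method": "carry_out", "body": {
  "linear": [
    [-0.05, 0, 0.005],
    [-0.1, 0, 0.01],
    [-0.15, 0.03, 0.015],
    [-0.2, 0.07, 0.02],
    [-0.25, 0.11, 0.026],
    [-0.255, 0.15, 0.026],
    [-0.255, 0.16, 0.026],
    [-0.255, 0.16, 0.026]
  ],
  "yaw": [-0.005, -0.005, -0.005, -0.005, -0.005, -0.005, -0.005, -0.005],
  "grip": [0.1, 0.1, 0.1, 0.1, 0.1, 0.1, 0.1, 0.1]
}}

```text
time_s: 2.5
eef_pos: [470.0, -192.8, 136.7]
ee_rot: [[-0.187, -0.007, -0.982], [0.982, 0.003, -0.187], [0.004, -1.0, 0.007]]
force: [-0.4, 0.8, 0.4]
grip_width: 47.0
```

```bash
python3 - <<'E'
from h import *
s=sense();p,d=capture('wrist');np.savez('w2.npz',p=p,d=d,pos=s['eef_pos'],rot=s['ee_rot']);print(s['eef_pos'],s['grip_width'],s['force'])
cv2.imwrite('pics/w2.png',p[...,::-1])
C=cloud('wrist',d,s)
E
```

```text
[ 469.96219726 -192.75622473  136.72369487] 47.02422146699695 [-0.43298561  0.80033309  0.37156434]
```

View pics/w2.png

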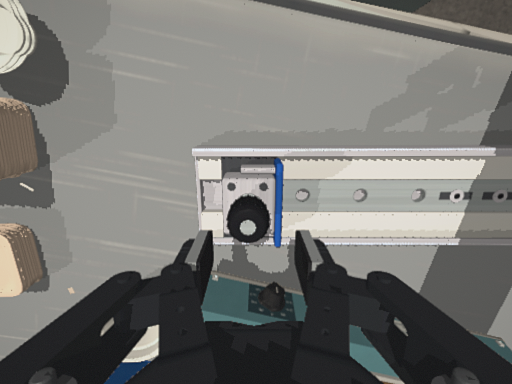

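The knob top is centred at (247,228), with holes at (303,195), (360,195) and (419,195).

```bash
python3 - <<'E'
from h import *
z=np.load('w2.npz');p=z['p'];d=z['d'];s=dict(eef_pos=z['pos'],ee_rot=z['rot']);C=cloud('wrist',d,s)
H=onz('wrist',[[303,195],[360,195],[419,195]],13,s)[:,:2]
print('white cap z88',onz('wrist',[[248,228]],88,s).round(1))
q=C[190:245,220:280].reshape(-1,3);q=q[(q[:,2]>78)&(q[:,2]<95)];print('knob',len(q),cv2.minEnclosingCircle(np.float32(q[:,:2])),q[:,2].max(),np.median(q,0))
q=C[150:246,195:500].reshape(-1,3);q=q[(q[:,2]>19)&(q[:,2]<30)];r=cv2.minAreaRect(np.float32(q[:,:2]));print(r)
a=np.radians(10.7);u=np.array([-np.sin(a),np.cos(a)]);o=np.array([448.5,-73.4]);print('holes',H.round(1),((H-o)@u).round(1))
q=C[245:330,200:400].reshape(-1,3);q=q[(q[:,0]>480)&(q[:,0]<560)];print('disp',np.percentile(q[:,2],[50,90,99]))
print('x,z tool of knob',)
E
```

```text
white cap z88 [[ 472.3 -195.4   88. ]]
knob 1357 ((471.4383850097656, -195.9935760498047), 15.761549949645996) 89.32453068705215 [ 468.80861085 -196.39866955   86.37559684]
((454.83172607421875, -102.04515075683594), (90.69270324707031, 283.6968688964844), 10.84182071685791)
holes [[ 461.9 -145.5]
 [ 451.8  -92.4]
 [ 441.5  -37.9]] [-73.3 -19.3  36.2]
disp [ -0.35665821  31.16187289 147.3988804 ]
x,z tool of knob
```

Call:
{"method": "carry_out", "body": {
  "linear": [
    [-0.0015, 0.02, 0],
    [-0.0015, 0.045, 0],
    [-0.0015, 0.065, 0],
    [-0.0015, 0.065, 0],
    [-0.0015, 0.065, 0]
  ],
  "yaw": [0, 0, 0, 0, 0],
  "grip": [0.1, 0.1, 0.1, 0.1, 0.1]
}}

```text
time_s: 3.05
eef_pos: [473.6, -193.7, 76.9]
ee_rot: [[-0.189, 0.002, -0.982], [0.982, 0.0, -0.189], [-0.0, -1.0, -0.002]]
force: [1.2, 0.9, -1.0]
grip_width: 47.2
```

Call:
{"method": "carry_out", "body": {
  "linear": [
    [0, 0, 0],
    [0, 0, 0],
    [0, 0, 0],
    [0, 0, 0],
    [0, 0, 0]
  ],
  "yaw": [0, 0, 0, 0, 0],
  "grip": [-1, -1, -1, -1, -1]
}}

```text
time_s: 3.55
eef_pos: [473.7, -195.1, 77.4]
ee_rot: [[-0.187, 0.004, -0.982], [0.982, -0.001, -0.188], [-0.002, -1.0, -0.004]]
force: [-0.3, 0.6, 7.4]
grip_width: 27.9
```

Call:
{"method": "carry_out", "body": {
  "linear": [
    [0, -0.004, 0],
    [0, -0.008, 0],
    [0, -0.012, 0],
    [0, -0.012, 0]
  ],
  "yaw": [0, 0, 0, 0],
  "grip": [-1, -1, -1, -1]
}}

```text
time_s: 3.95
eef_pos: [473.5, -195.1, 87.8]
ee_rot: [[-0.188, 0.003, -0.982], [0.982, -0.001, -0.188], [-0.001, -1.0, -0.002]]
force: [5.8, -0.9, -12.4]
grip_width: 27.5
```

Call:
{"method": "carry_out", "body": {
  "linear": [
    [0.01, 0, 0],
    [0.022, 0, 0],
    [0.034, 0, 0],
    [0.046, 0, 0],
    [0.058, 0, 0],
    [0.07, 0, 0],
    [0.08, 0, 0],
    [0.08, 0, 0]
  ],
  "yaw": [0, 0, 0, 0, 0, 0, 0, 0],
  "grip": [-1, -1, -1, -1, -1, -1, -1, -1]
}}

```text
time_s: 4.75
eef_pos: [458.3, -114.6, 87.3]
ee_rot: [[-0.189, 0.002, -0.982], [0.982, 0.001, -0.189], [0.001, -1.0, -0.002]]
force: [5.2, 2.1, -12.4]
grip_width: 27.6
```

Call:
{"method": "carry_out", "body": {
  "linear": [
    [0, 0, 0],
    [0, 0, 0],
    [0, 0, 0],
    [0, 0.008, 0],
    [0, 0.008, 0],
    [0, 0.008, 0]
  ],
  "yaw": [0, 0, 0, 0, 0, 0],
  "grip": [-0.18, -0.18, -0.18, -0.18, -0.18, -0.18]
}}

```text
time_s: 5.35
eef_pos: [456.7, -116.5, 79.0]
ee_rot: [[-0.187, -0.001, -0.982], [0.982, 0.0, -0.187], [0.0, -1.0, 0.001]]
force: [0.2, -0.4, 0.5]
grip_width: 35.1
```

Call:
{"method": "carry_out", "body": {
  "linear": [
    [0.003, 0, 0],
    [0.006, 0, 0],
    [0.009, 0, 0],
    [0.012, 0, 0],
    [0.015, 0, 0],
    [0.015, 0, 0]
  ],
  "yaw": [0, 0, 0, 0, 0, 0],
  "grip": [-0.18, -0.18, -0.18, -0.18, -0.18, -0.18]
}}

```text
time_s: 5.95
eef_pos: [454.6, -102.9, 79.4]
ee_rot: [[-0.186, 0.001, -0.983], [0.983, -0.002, -0.186], [-0.002, -1.0, -0.001]]
force: [-0.0, -5.3, -2.0]
grip_width: 34.9
```

Call:
{"method": "carry_out", "body": {
  "linear": [
    [0.002, 0, 0],
    [0.004, 0, 0],
    [0.006, 0, 0],
    [0.008, 0, 0],
    [0.008, 0, 0]
  ],
  "yaw": [0, 0, 0, 0, 0],
  "grip": [-0.18, -0.18, -0.18, -0.18, -0.18]
}}

```text
time_s: 6.45
eef_pos: [453.1, -94.8, 79.3]
ee_rot: [[-0.186, 0.001, -0.983], [0.983, -0.001, -0.186], [-0.001, -1.0, -0.0]]
force: [1.2, -5.4, -3.0]
grip_width: 34.9
```

Call:
{"method": "carry_out", "body": {
  "linear": [
    [0.001, 0, 0],
    [0.002, 0, 0],
    [0.003, 0, 0],
    [0.003, 0, 0]
  ],
  "yaw": [0, 0, 0, 0],
  "grip": [-0.18, -0.18, -0.18, -0.18]
}}

```text
time_s: 6.85
eef_pos: [452.3, -90.8, 79.4]
ee_rot: [[-0.187, -0.0, -0.982], [0.982, 0.0, -0.187], [0.0, -1.0, 0.0]]
force: [0.0, -0.8, -1.3]
grip_width: 35.0
```

Call:
{"method": "carry_out", "body": {
  "linear": [
    [0.001, 0, 0],
    [0.002, 0, 0],
    [0.003, 0, 0],
    [0.003, 0, 0]
  ],
  "yaw": [0, 0, 0, 0],
  "grip": [-0.18, -0.18, -0.18, -0.18]
}}

```text
time_s: 7.25
eef_pos: [451.7, -87.8, 79.4]
ee_rot: [[-0.187, -0.0, -0.982], [0.982, 0.0, -0.187], [0.0, -1.0, 0.0]]
force: [0.3, -1.3, -1.8]
grip_width: 35.2
```

Call:
{"method": "carry_out", "body": {
  "linear": [
    [0.001, 0, 0],
    [0.001, 0, 0],
    [0.001, 0, 0]
  ],
  "yaw": [0, 0, 0],
  "grip": [-0.18, -0.18, -0.18]
}}

```text
time_s: 7.55
eef_pos: [451.7, -87.5, 79.4]
ee_rot: [[-0.186, 0.0, -0.982], [0.982, -0.001, -0.186], [-0.001, -1.0, -0.0]]
force: [0.2, -3.2, -1.6]
grip_width: 35.1
```

```bash
python3 - <<'E'
from h import *
s=sense();p,d=capture('wrist');np.savez('w3.npz',p=p,d=d,pos=s['eef_pos'],rot=s['ee_rot']);print(s['eef_pos'],s['grip_width'],s['force'])
cv2.imwrite('pics/w3.png',p[...,::-1])
C=cloud('wrist',d,s)
q=C.reshape(-1,3)
dd=np.hypot(q[:,0]-452,q[:,1]+90);q=q[(dd<8)&(q[:,2]>60)];print(len(q),np.percentile(q[:,2],[5,25,50,75,95]).round(1))
E
```

```text
[451.72253788 -87.51830113  79.39250437] 35.06428227243542 [ 0.17568421 -3.23394555 -1.56787179]
760 [86.2 86.8 87.3 87.9 88.5]
```

View pics/w3.png

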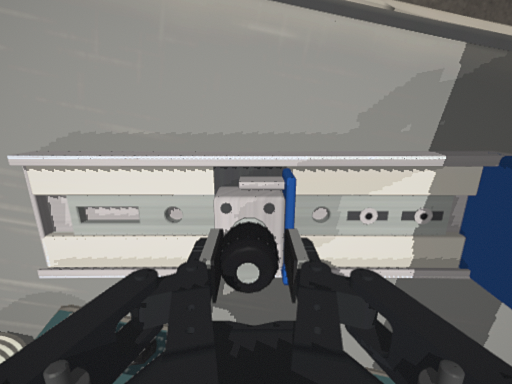

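The knob top is at about 88 mm, which means the pin is home. One hole (174,214) lies behind the stop, after the parking slot (110,214), and the third hole (320,213) lies ahead, so this is the second hole. Next I'll push a little to check that it holds fast.

Call:
{"method": "carry_out", "body": {
  "linear": [
    [0.001, 0, 0],
    [0.002, 0, 0],
    [0.002, 0, 0]
  ],
  "yaw": [0, 0, 0],
  "grip": [-0.18, -0.18, -0.18]
}}

```text
time_s: 7.9
eef_pos: [451.7, -87.1, 79.4]
ee_rot: [[-0.185, 0.001, -0.983], [0.983, -0.002, -0.185], [-0.003, -1.0, -0.001]]
force: [0.9, -9.5, -2.5]
grip_width: 34.9
```

It stands fast at 9.5 N and the pin is home. I'll open, rise and go over to the trays.

Call:
{"method": "carry_out", "body": {
  "linear": [
    [-0.005, 0, 0],
    [-0.005, 0, 0],
    [-0.005, 0, 0],
    [-0.005, -0.03, 0],
    [-0.005, -0.07, 0],
    [-0.005, -0.12, 0],
    [-0.005, -0.12, 0]
  ],
  "yaw": [0, 0, 0, 0, 0, 0, 0],
  "grip": [0.1, 0.1, 0.1, 0.1, 0.1, 0.5, 1]
}}

```text
time_s: 8.6
eef_pos: [455.4, -89.7, 204.5]
ee_rot: [[-0.188, 0.011, -0.982], [0.982, -0.001, -0.188], [-0.003, -1.0, -0.01]]
force: [1.2, -0.1, 0.0]
grip_width: 74.0
```

Call:
{"method": "carry_out", "body": {
  "linear": [
    [0.045, 0, -0.013],
    [0.09, 0, -0.026],
    [0.135, 0, -0.039],
    [0.18, 0, -0.052],
    [0.225, 0, -0.066],
    [0.27, 0, -0.08],
    [0.315, 0, -0.092],
    [0.352, 0, -0.102]
  ],
  "yaw": [0.14, 0.28, 0.42, 0.56, 0.7, 0.84, 0.98, 1.12],
  "grip": [1, 1, 1, 1, 1, 1, 1, 1]
}}

```text
time_s: 9.4
eef_pos: [485.0, 278.7, 198.6]
ee_rot: [[0.804, -0.002, -0.595], [0.595, 0.001, 0.804], [-0.001, -1.0, 0.002]]
force: [0.7, -0.5, -0.1]
grip_width: 85.5
```

Call:
{"method": "carry_out", "body": {
  "linear": [
    [0, 0, 0],
    [0, 0, 0],
    [0, 0, 0],
    [0, 0, 0],
    [0, 0, 0],
    [0, 0, 0]
  ],
  "yaw": [0.14, 0.28, 0.42, 0.56, 0.637, 0.637],
  "grip": [1, 1, 1, 1, 1, 1]
}}

```text
time_s: 10.0
eef_pos: [485.4, 275.5, 198.5]
ee_rot: [[1.0, -0.002, -0.003], [0.003, -0.001, 1.0], [-0.002, -1.0, -0.001]]
force: [-1.1, -0.7, -0.1]
grip_width: 85.0
```

```bash
python3 - <<'E'
from h import *
s=sense();p,d=capture('wrist');np.savez('w4.npz',p=p,d=d,pos=s['eef_pos'],rot=s['ee_rot']);print(s['eef_pos'],s['ee_rot'].round(3).tolist(),s['grip_width'],s['joints'].round(2))
cv2.imwrite('pics/w4.png',p[...,::-1])
C=cloud('wrist',d,s);q=C.reshape(-1,3)
for lo,hi in((47,60),(20,60)):
    t=q[(abs(q[:,0]-487)<60)&(abs(q[:,1]-274)<90)&(q[:,2]>lo)&(q[:,2]<hi)];r=cv2.minAreaRect(np.float32(t[:,:2]));print(len(t),r,np.percentile(t[:,0],[1,99]),np.percentile(t[:,1],[1,99]),np.median(t[:,2]))
E
```

```text
[485.35474432 275.49864753 198.48956758] [[1.0, -0.002, -0.003], [0.003, -0.001, 1.0], [-0.002, -1.0, -0.001]] 85.01971337996594 [-0.97  0.65  0.64  1.85 -0.51  0.82 -0.06]
6987 ((487.491943359375, 274.34295654296875), (66.90845489501953, 118.9690170288086), 1.2452120780944824) [454.79426374 519.52642732] [217.36316943 332.2793308 ] 50.937744376403714
7094 ((487.4844665527344, 274.6863098144531), (66.90845489501953, 119.65589904785156), 1.2452120780944824) [454.79467138 519.52570377] [217.38161245 333.35363532] 50.92094320385684
```

View pics/w4.png

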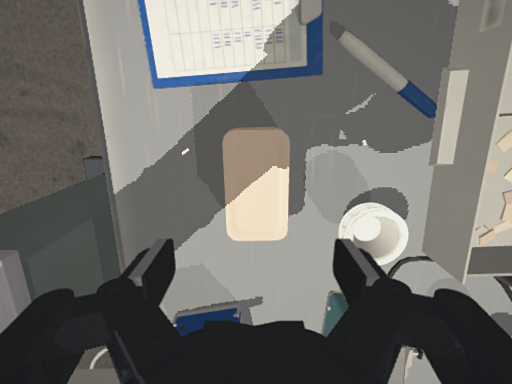

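The tray top is at (256,185) in view, already between the jaws, and the bowl is well clear at (373,235).

Call:
{"method": "carry_out", "body": {
  "linear": [
    [0.002, 0.045, 0],
    [0.002, 0.09, 0],
    [0.002, 0.12, -0.001],
    [0.002, 0.145, -0.001],
    [0.002, 0.158, -0.001],
    [0.002, 0.158, -0.001],
    [0.002, 0.158, -0.001]
  ],
  "yaw": [-0.015, -0.015, -0.015, -0.015, -0.015, -0.015, -0.015],
  "grip": [1, 1, 1, 1, 1, 1, 1]
}}

```text
time_s: 10.75
eef_pos: [489.0, 274.1, 42.0]
ee_rot: [[1.0, 0.001, -0.017], [0.017, 0.001, 1.0], [0.001, -1.0, 0.001]]
force: [0.4, -0.3, 0.1]
grip_width: 85.5
```

Call:
{"method": "carry_out", "body": {
  "linear": [
    [0, 0, 0],
    [0, 0, 0],
    [0, 0, 0],
    [0, 0, 0],
    [0, 0, 0],
    [0, 0, 0]
  ],
  "yaw": [0, 0, 0, 0, 0, 0],
  "grip": [-1, -1, -1, -1, -1, -1]
}}

```text
time_s: 11.35
eef_pos: [489.0, 274.4, 43.0]
ee_rot: [[1.0, 0.002, -0.017], [0.017, 0.002, 1.0], [0.002, -1.0, 0.001]]
force: [-1.1, -0.3, 5.6]
grip_width: 65.0
```

Call:
{"method": "carry_out", "body": {
  "linear": [
    [0, -0.03, 0],
    [0, -0.07, 0],
    [0, -0.1, 0],
    [0, -0.1, 0]
  ],
  "yaw": [0, 0, 0, 0],
  "grip": [-1, -1, -1, -1]
}}

```text
time_s: 11.75
eef_pos: [491.0, 275.0, 145.8]
ee_rot: [[1.0, 0.007, -0.017], [0.017, 0.004, 1.0], [0.007, -1.0, 0.004]]
force: [0.8, 1.0, -3.7]
grip_width: 64.8
```

Call:
{"method": "carry_out", "body": {
  "linear": [
    [-0.009, 0, -0.04],
    [-0.018, 0, -0.08],
    [-0.027, 0, -0.12],
    [-0.036, 0, -0.16],
    [-0.045, 0, -0.2],
    [-0.053, 0, -0.24],
    [-0.06, 0, -0.27],
    [-0.06, 0, -0.27]
  ],
  "yaw": [-0.025, -0.05, -0.075, -0.1, -0.125, -0.15, -0.17, -0.17],
  "grip": [-1, -1, -1, -1, -1, -1, -1, -1]
}}

```text
time_s: 12.55
eef_pos: [431.4, -1.7, 141.4]
ee_rot: [[0.984, -0.001, -0.178], [0.178, -0.002, 0.984], [-0.001, -1.0, -0.002]]
force: [0.3, -0.8, -3.5]
grip_width: 64.9
```

```bash
python3 - <<'E'
from h import *
s=sense();p,d=capture('wrist');np.savez('w5.npz',p=p,d=d,pos=s['eef_pos'],rot=s['ee_rot']);print(s['eef_pos'],s['ee_rot'].round(3).tolist(),s['grip_width'],s['force'])
p2,d2=capture('scene');np.savez('s5.npz',p=p2,d=d2)
a=cv2.resize(p2[130:290,150:390],(720,480),interpolation=cv2.INTER_CUBIC)
cv2.imwrite('pics/w5.png',np.hstack([cv2.resize(p,(400,300)),cv2.resize(a,(400,300))])[...,::-1])
C=cloud('wrist',d,s);q=C.reshape(-1,3)
t=q[(q[:,2]>140)&(q[:,2]<170)&(np.hypot(q[:,0]-434,q[:,1]-3)<90)]
if len(t)>50: print('trayTop',cv2.minAreaRect(np.float32(t[:,:2])),np.median(t[:,2]))
h=cv2.cvtColor(p,cv2.COLOR_RGB2HSV);b=(h[...,0]>100)&(h[...,0]<130)&(h[...,1]>130)
for lo,hi,n in((56,70,'fence'),(40,52,'plate')):
    t=C[b&(C[...,2]>lo)&(C[...,2]<hi)]
    if len(t)>20: print(n,len(t),cv2.minAreaRect(np.float32(t[:,:2])))
E
```

```text
[431.42818393  -1.74970507 141.3713273 ] [[0.984, -0.001, -0.178], [0.178, -0.002, 0.984], [-0.001, -1.0, -0.002]] 64.9382136232147 [ 0.27639034 -0.79081208 -3.46225256]
trayTop ((428.54461669921875, 9.926719665527344), (106.39653015136719, 99.23384094238281), 66.19776916503906) 149.37142584569068
fence 2196 ((420.5912170410156, 75.99893951416016), (90.68978118896484, 11.465780258178711), 10.292707443237305)
```

View pics/w5.png

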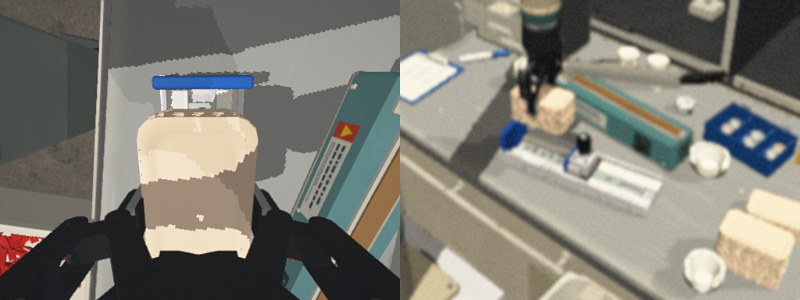

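The tray is held level and roughly in line with the fence. I'll measure its edges against the tool and the fence.

Call:
{"method": "carry_out", "body": {
  "linear": [
    [0, 0, 0],
    [0, 0, 0]
  ],
  "yaw": [0, 0],
  "grip": [-1, -1]
}}

```text
time_s: 12.85
eef_pos: [433.2, 4.4, 141.1]
ee_rot: [[0.982, -0.0, -0.188], [0.188, 0.0, 0.982], [-0.0, -1.0, 0.001]]
force: [0.2, -0.2, -2.7]
grip_width: 64.8
```

```bash
python3 - <<'E'
from h import *
s=sense();p,d=capture('wrist');print(s['eef_pos'].round(1),s['ee_rot'].round(3).tolist(),s['force'].round(1))
C=cloud('wrist',d,s);h=cv2.cvtColor(p,cv2.COLOR_RGB2HSV)
T=(C-s['eef_pos'])@s['ee_rot']
m=(h[...,0]<28)&(h[...,1]>25)&(C[...,2]>125)&(C[...,2]<165)&(T[...,2]>-30)
t=T[m];print(len(t),'tool x',np.percentile(t[:,0],[.5,2,98,99.5]).round(1),'tool z max',np.percentile(t[:,2],[98,99.5,99.9]).round(1),'y',np.percentile(t[:,1],[2,50,98]).round(1))
for a,b in((-25,-10),(-10,10),(10,25)): print('front edge',a,np.percentile(t[(t[:,0]>a)&(t[:,0]<b),2],99.5).round(1))
for a,b in((20,35),(35,50)): print('side',a,np.percentile(t[(t[:,2]>a)&(t[:,2]<b),0],[.5,99.5]).round(1))
b=(h[...,0]>100)&(h[...,0]<130)&(h[...,1]>130)&(C[...,2]>56)&(C[...,2]<70)
t=T[b];print('fence tool x,z',np.percentile(t[:,0],[1,99]).round(1),np.percentile(t[:,2],[1,99]).round(1),cv2.minAreaRect(np.float32(C[b][:,:2])))
p2,d2=capture('top');C2=cloud('top',d2);h2=cv2.cvtColor(p2,cv2.COLOR_RGB2HSV)
E
```

```text
[433.2   4.4 141.1] [[0.982, -0.0, -0.188], [0.188, 0.0, 0.982], [-0.0, -1.0, 0.001]] [ 0.2 -0.2 -2.7]
25613 tool x [-33.4 -32.3  30.3  31.5] tool z max [59.  59.5 59.9] y [-9.9 -7.9 -2.1]
front edge -25 59.7
front edge -10 59.8
front edge 10 59.6
side 20 [-33.7  31.4]
side 35 [-33.7  31.2]
fence tool x,z [-42.9  45. ] [66.7 77.6] ((420.67303466796875, 75.81938171386719), (91.61534118652344, 11.656610488891602), 10.862196922302246)
```

Call:
{"method": "carry_out", "body": {
  "linear": [
    [0.002, 0.02, 0],
    [0.002, 0.04, 0],
    [0.002, 0.055, 0],
    [0.002, 0.065, 0],
    [0.002, 0.073, 0],
    [0.002, 0.077, 0],
    [0.002, 0.077, 0]
  ],
  "yaw": [0, 0, 0, 0, 0, 0, 0],
  "grip": [-1, -1, -1, -1, -1, -1, -1]
}}

```text
time_s: 13.65
eef_pos: [435.0, 3.4, 64.1]
ee_rot: [[0.983, -0.0, -0.186], [0.186, -0.0, 0.983], [-0.0, -1.0, -0.0]]
force: [-0.6, -0.3, -2.9]
grip_width: 65.0
```

Call:
{"method": "carry_out", "body": {
  "linear": [
    [0, 0.002, 0],
    [0, 0.004, 0],
    [0, 0.006, 0],
    [0, 0.006, 0]
  ],
  "yaw": [0, 0, 0, 0],
  "grip": [-1, -1, -1, -1]
}}

```text
time_s: 14.05
eef_pos: [435.0, 3.4, 58.3]
ee_rot: [[0.983, -0.0, -0.186], [0.186, -0.0, 0.983], [-0.0, -1.0, -0.0]]
force: [-0.6, 0.5, -2.9]
grip_width: 64.8
```

Call:
{"method": "carry_out", "body": {
  "linear": [
    [0, 0.001, 0],
    [0, 0.0015, 0],
    [0, 0.0015, 0]
  ],
  "yaw": [0, 0, 0],
  "grip": [-1, -1, -1]
}}

```text
time_s: 14.35
eef_pos: [435.0, 3.4, 57.9]
ee_rot: [[0.983, 0.001, -0.186], [0.186, 0.001, 0.983], [0.001, -1.0, 0.001]]
force: [-1.7, 0.1, 12.5]
grip_width: 64.8
```

Contact came at the expected 15 mm height. Now I'll release and rise.

Call:
{"method": "carry_out", "body": {
  "linear": [
    [0, -0.001, 0],
    [0, -0.001, 0],
    [0, -0.001, 0],
    [0, -0.001, 0],
    [0, -0.001, 0],
    [0, -0.001, 0]
  ],
  "yaw": [0, 0, 0, 0, 0, 0],
  "grip": [0.5, 1, 1, 1, 1, 1]
}}

```text
time_s: 14.95
eef_pos: [435.0, 3.3, 57.8]
ee_rot: [[0.983, -0.0, -0.186], [0.186, -0.0, 0.983], [-0.0, -1.0, 0.0]]
force: [-0.3, 0.4, 0.7]
grip_width: 85.2
```

Call:
{"method": "carry_out", "body": {
  "linear": [
    [0, -0.02, 0],
    [0, -0.06, 0],
    [0, -0.1, 0],
    [0, -0.15, 0],
    [0, -0.19, 0],
    [0, -0.19, 0.03],
    [0, -0.19, 0.03]
  ],
  "yaw": [0, 0, 0, 0, 0, 0, 0],
  "grip": [1, 1, 1, 1, 1, 1, 1]
}}

```text
time_s: 15.65
eef_pos: [429.1, 36.3, 248.5]
ee_rot: [[0.982, 0.001, -0.191], [0.191, 0.003, 0.982], [0.001, -1.0, 0.003]]
force: [-0.7, -0.2, -0.9]
grip_width: 85.6
```

```bash
python3 - <<'E'
from h import *
s=sense();p,d=capture('wrist');print(s['eef_pos'].round(1),s['force'].round(1))
C=cloud('wrist',d,s);h=cv2.cvtColor(p,cv2.COLOR_RGB2HSV)
a=np.radians(10.75);R=np.array([[np.cos(a),np.sin(a)],[-np.sin(a),np.cos(a)]])
L=C.copy();L[...,:2]=(C[...,:2]-[448.5,-73.4])@R.T
b=(h[...,0]>100)&(h[...,0]<130)&(h[...,1]>130)
t=L[(h[...,0]<28)&(h[...,1]>25)&(C[...,2]>55)&(C[...,2]<80)&(abs(L[...,0])<60)&(abs(L[...,1]-78)<80)]
print('tray x',np.percentile(t[:,0],[1,99]).round(1),'y',np.percentile(t[:,1],[1,99]).round(1),'z',np.percentile(t[:,2],[2,50,98]).round(1),cv2.minAreaRect(np.float32(t[:,:2])))
for q in(-1,1):
  print('z corners',[np.median(t[(np.sign(t[:,0])==q)&(np.sign(t[:,1]-78)==r),2]).round(1) for r in(-1,1)])
p2,d2=capture('scene');p3,d3=capture('top')
cs=cv2.resize(p2[150:270,150:350],(400,240),interpolation=cv2.INTER_CUBIC);ct=cv2.resize(p3[120:240,100:350],(400,192),interpolation=cv2.INTER_CUBIC)
im=np.zeros((440,790,3),np.uint8);im[:300,:390]=cv2.resize(p,(390,300));im[:240,390:]=cs;im[245:437,390:]=ct
cv2.imwrite('pics/w6.png',im[...,::-1])
C3=cloud('top',d3)
q=C3.reshape(-1,3);dd=np.hypot(q[:,0]-452,q[:,1]+91);q=q[(dd<9)&(q[:,2]>60)&(q[:,2]<110)];print('knob top',len(q),np.percentile(q[:,2],[25,50,75,95]).round(1))
E
```

```text
[429.1  36.3 248.5] [-0.7 -0.2 -0.9]
tray x [-31.8  32.7] y [ 20.6 137.4] z [61.9 65.9 67.9] ((0.6150169372558594, 78.47138977050781), (66.81000518798828, 119.576904296875), 0.10551859438419342)
z corners [np.float64(66.0), np.float64(65.9)]
z corners [np.float64(65.9), np.float64(65.8)]
knob top 32 [86.4 87.8 89.5 92. ]
```

View pics/w6.png

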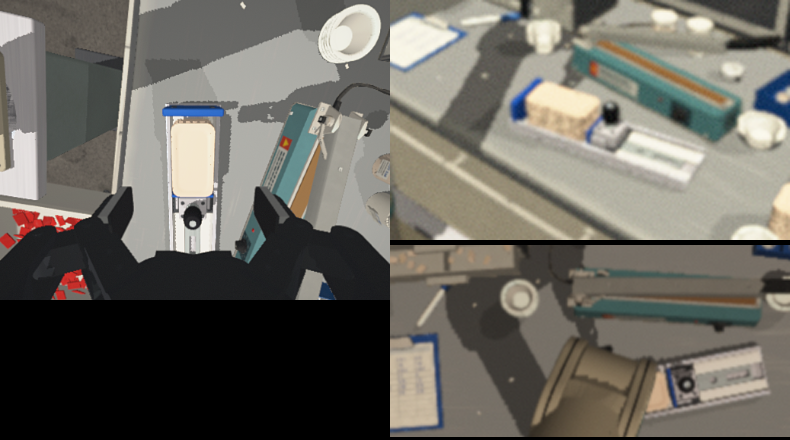

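The trays lie flat, aligned to 0.1°, between fence and stop and between the channels. The pin is home, and the bowl and marker are where they were.

```bash
python3 -c "
from plant import *
print(hand_in(), sense()['time_s'])"
```

```text
the job is handed in; nothing more can be done
the job is handed in; nothing more can be done
```

The end stop is pinned in the second (tray) hole, the tray stack lies flat in the cradle, and the job is handed in. The robot clock stood at about 16 s of the 54 s allowed.

- **End stop:** I pulled the plunger about 10 mm, slid the stop past the first hole and let the pin ride on the strip until it dropped. The last checks agree that it is home:
  - The knob top reads about 88 mm, as it should with the pin home.
  - The stop held against a 9.5 N push.
  - One hole showed behind the stop and one ahead of it.
- **Trays:** The stack touched down on the runners at the expected 15 mm and I let go.
  - It is level: the four corners read within 0.2 mm of each other.
  - It is square to the cradle within 0.1° and less than 1 mm off centre across it.
  - By estimate it has about 6 mm free at each end.
- **Surroundings:** The bowl nest behind on the left and the marker look unmoved in the last pictures, and the arm is clear of everything. I did not re-measure the other bowls and cups, but I never went near them.

No check failed. The hole positions from two pictures differed by only 1–2 mm.

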